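Load the bench mixer and set its timer

TASK

Put the round sample bottle that stands on the bench into the empty nest of the little two-bottle mixer, fully home. Then turn the mixer's stiff timer knob clockwise until its pointer meets the long mark on the deck, pressing down on the knob as you turn (firmly, about 15 N, never over 25 N) because the mixer stands loose and must not twist or slide out of its place. Leave the other bottles and the beaker where they are and let go.

Things in the scene. Friction and masses are not known exactly. Their poses are not given: they have to be found in the camera images.
- mixer: Loose white plastic block 240 (y) x 100 (x) x 50 mm high, dark strip on its front (-x) face; 0.34 kg (0.85 to 1.15 times). Origin: centre of the underside; z up, deck at z = 50. Stands on four hard feet at x +-40, y +-82, friction about 0.3 (0.8 to 1.2 times). Must not shift over 15 mm at either end. All rigid: a millimetre too low is many newtons.
- nest (a point): Centre of the floor of the empty nest, a round well 44 mm across and 38 deep in the mixer's deck with a 3 mm chamfer; at mixer (0, +88, 12) mm, the +y end.
- full_nest (a point): Centre of the floor of the same kind of well at the -y end, mixer (0, -88, 12) mm, which already holds a bottle.
- timer (a joint): Timer knob angle in rad, grows clockwise seen from above, range 0 to 2.6, starts at 0.3 to 0.8; the pointer meets the long mark at 1.80 (1.68 to 1.92 counts). Dry friction 0.28 N m, no spring, stays where left. That torque spins the whole mixer unless the knob is also pressed down with some 3 to 10 N, more on a slippery day.
- knob (a point): On the knob's upright axis at mixer (0, 0, 75) mm: TCP place for a grasp from above. Black ribbed cylinder 38 mm across, 6 to 35 mm above the deck, on a grey skirt disc 70 mm across, its top 6 mm above the deck, which turns with it: the tips of fingers opened to about 50 mm land on the skirt and can press on it.
- pointer (a point): Tip of the white pointer line, on the skirt's edge 35 mm from the knob axis. The same line is drawn on the knob's top, from the centre outwards.
- mark (a point): Middle of the long dark raised mark (11 x 4 mm) on the deck, at mixer (43.5, 0, 52) mm, on the far (+x) side of the knob; the short ticks do not matter.
- sample: The round plastic bottle to load, 40 mm across and 82 high, shoulder from 42 to 50, screw cap 28 across from 53 to 82 mm; 0.1 kg. Origin: centre of its underside; z up.
- partner: An identical round bottle already seated in the mixer's -y nest, to be left there. Origin: centre of its underside.
- square_bottle: Bystander: bottle of the same height and cap but with a square 42 mm body. Origin: centre of its underside.
- jar: Bystander: squat round jar 60 mm across, 58 high. Origin: centre of its underside.
- beaker: Bystander: glass beaker 70 mm across, 90 high. Origin: centre of its underside.
- mat: Thin fixed grey bench mat, 200 (x) x 300 (y) x 4 mm, on which the mixer stands. Origin: centre of its underside; its top is at z = 4. The mixer may not bear on it with more than 32 N: 25 N of push over its loaded weight.
Not all that is in view belongs to the job. Leave any green or orange look-alike of the sample alone. Leave any red look-alike of the partner alone.

How it is judged:
By the outcome, as a careful person would: the job done as asked, in the order asked, and still so for the second after the job is handed in, with the robot touching nothing.
It also fails if it takes over 64 s, if anything falls off the work surface, if the arm or the gripper's body presses on something with over 40 N, if the wrist force passes 120 N, or if a joint passes its speed limit or range.

ROBOT

A 7-joint arm with a two-finger parallel gripper is mounted at the origin on the work surface. World frame = base frame: x ahead of the robot, y to its left, z up, the work surface at z = 0. Lengths are in m, angles in rad, forces in N, time in s.
With the tool pointing down it reaches from about 0.4 to 0.85 m from the base axis. Payload 4.5 kg.
Tool frame: the origin (TCP) lies between the finger pads, 19 mm behind the fingertips; this is the grasp point; z points along the fingers, y is the line along which they close (so a half turn about z gives the same grasp; the last joint's range is limited). The gripper opens to 88 mm and grips with 3 to 60 N. Pads are 18 mm wide; open, the fingers measure 123 mm over their backs; the gripper's body (75 mm by 187 mm) begins 45 mm behind the grasp point.
Start: joints at [-1.098, 0.689, -0.195, 1.565, 0.157, 0.902, -0.215], TCP at [0.266, 0.566, 0.257] pointing down, gripper open.
Joint ranges: [-3.01, 3.01], [-0.46, 2.08], [-1.47, 1.51], [0.13, 2.56], [-1, 4.14], [0.04, 2.09], [-2.66, 2.66]. Speed limits (rad/s): [2.57, 2.57, 3.14, 3.14, 3.14, 3.14, 3.14].

INTERFACE

Orientations are given as a unit quaternion [x, y, z, w].
In Python, from rig import r gives the robot as it stands.
- The arm moves only by the tool servo_tool, never from a script. Its argument "series" is a list of rows, each a list of 2 entries, a list of its own where there are three numbers: the shift along the tool's x, y, z in units of 25 mm (1.0 is 25 mm), then the turn about the tool's z in units of 6 degrees (1.0 is 6 degrees). In form: [[[x, y, z], twist], ...]. A call has exactly 10 rows; each row is the pose to reach, as a shift and turn from the pose commanded when the call began, along the tool's axes at that moment; what a row does not reach only later rows make up. A row lasts 1/10 s, in which the tool goes at most 50 mm and 8.59 degrees, less where a joint would pass 70% of its speed; a pose out of reach is approached as far as the arm can. A call with a gripper value outside its range is refused whole. "fingers" is the opening, from 0 (shut) to 1 (fully open), set as the call begins (left out, the last holds). The fingers move at their own pace and stop on an object; "force" is the grip in N (left out, the last holds). Time passes only in rows, so rows that repeat a pose let the fingers close, or fill a call up. It gives the time, the measured TCP pose, the force, the opening and the grip force at its end, in the units of the state.
- r.get_state(): the state, without advancing time (a new reading comes with each control period).
- r.capture(name): name is "side" or "top"; returns the picture (400x640x3 uint8, red, green, blue); there is no depth.
- r.calibration(name): a dict with "fx", "fy", "cx", "cy" (pixels), "cam_to_world" (4x4, takes a point from camera to world coordinates). Camera axes: x right, y down, z forward; pixel columns grow to the right and rows downward; lengths in m; the calibration is good to about 2 mm. A picture is of the moment at which its call begins. calibration takes no time and is no camera call.
- r.finish_job(): hands the job in; it is judged then, once.
Trained networks look in the newest picture that a camera, given by its name, has taken for a name from the list of things; names that differ only in an ending like _2 or _b are one class to them, and where a whole thing is asked for, a point or a joint stands for the part that bears it (a point fixed in the world has none). Each returns a list of dicts, best first, with "score" (0 to 1); they miss things now and then, are a little off and sometimes report something else, mostly with a low value. They report only what shows in the picture. A call takes as long as a camera call. They do not tell look-alikes from the thing itself.
- r.cut_out(query, camera): "mask" (400x640 bool, what is visible of it) and "box" ([centre column, centre row, width, height] in pixels, round what is visible of it).
The state is a dict: "time_s": time; "joint_positions": joint angles; "joint_vel": joint speeds; "joint_efforts": joint torques, N m; "position": TCP position; "orientation": TCP orientation; "ft_force": force on the tool from outside, world axes, zero at the start; "ft_torque": the same for the moment, N m; "finger_gap": finger opening in m; "finger_force": force on a finger pad.
Only numpy, scipy, OpenCV 4.12 (cv2) and the standard library are available. Lean on these libraries where they do the work, as an engineer would, in place of code of your own. Each camera call takes 0.05 s, during which the arm holds its last target. There are 200 camera calls.

## Working session

There is one attempt and no reset: what is moved stays moved. The work goes in short steps, Python scripts to look and compute and a tool call to move; the robot and the scene stay as the last step left them, time stands still between calls to the robot, and variables do not carry over. Pictures are saved under pics/ and viewed, at most 10 in all, crops included, and the job is handed in when it is done.

Besides the shell and the picture viewer there is one more tool, called after "Request:" as name([rows], argument=value, ...), one row to a line, values as JSON. servo_tool: Moves the arm, as the interface text tells. Its arguments: {"type":"object","properties":{"series":{"type":"array"},"fingers":{"type":"number"},"force":{"type":"number"}},"required":["series"]}

```bash
mkdir -p pics; ls; python3 - <<'E'
from rig import r
import cv2,numpy as np
s=r.get_state()
for k in s: print(k,np.round(s[k],4).tolist())
for c in("top","side"):
    im=r.capture(c); cv2.imwrite(f"pics/{c}0.png",im[:,:,::-1])
    k=r.calibration(c); print(c,{a:np.round(v,4).tolist() for a,v in k.items()})
    for q in("mixer","sample","partner","knob","pointer","mark","nest","beaker","jar","square_bottle"):
        try: print(q,[(round(d["score"],2),np.round(d["box"]).tolist()) for d in r.cut_out(q,c)][:4])
        except Exception as e: print(q,e)
E
```

```text
pics
time_s 0.0
joint_positions [-1.0982, 0.69, -0.1945, 1.5663, 0.1573, 0.9025, -0.2151]
joint_vel [0.0001, -0.0014, -0.0004, 0.0015, 0.0008, -0.0029, 0.0019]
joint_efforts [-0.0016, -52.7555, -1.2677, -15.3435, -0.0527, 0.0064, 0.0002]
position [0.2653, 0.5652, 0.2566]
orientation [0.2176, 0.976, -0.0009, -0.0001]
ft_force [0.1397, 0.3068, -0.9843]
ft_torque [0.0233, 0.0001, -0.027]
finger_force 0.0
finger_gap 0.0885
top {'fx': 395.0252, 'fy': 395.0252, 'cx': 321.2549, 'cy': 198.802, 'cam_to_world': [[-0.0267, -0.986, 0.1647, 0.3626], [-0.9994, 0.0228, -0.0253, 0.0308], [0.0212, -0.1653, -0.986, 1.0948], [0.0, 0.0, 0.0, 1.0]]}
mixer [(0.74, [356.0, 201.0, 89.0, 46.0])]
sample [(0.81, [167.0, 208.0, 21.0, 19.0]), (0.58, [199.0, 185.0, 18.0, 13.0]), (0.56, [169.0, 174.0, 21.0, 23.0])]
partner [(0.82, [422.0, 219.0, 18.0, 14.0]), (0.47, [389.0, 197.0, 18.0, 17.0])]
knob [(0.75, [359.0, 201.0, 19.0, 25.0])]
pointer [(0.64, [358.0, 200.0, 27.0, 28.0])]
mark [(0.7, [358.0, 202.0, 92.0, 44.0])]
nest [(0.79, [355.0, 202.0, 96.0, 42.0])]
beaker [(0.88, [460.0, 246.0, 36.0, 27.0])]
jar [(0.8
[... 358 characters left out ...]
61.0, 16.0, 30.0]), (0.58, [357.0, 242.0, 97.0, 97.0]), (0.57, [353.0, 231.0, 33.0, 30.0])]
sample [(0.72, [378.0, 253.0, 18.0, 29.0]), (0.67, [269.0, 131.0, 10.0, 23.0]), (0.66, [297.0, 138.0, 12.0, 33.0]), (0.58, [296.0, 119.0, 17.0, 18.0])]
partner [(0.79, [375.0, 254.0, 19.0, 29.0]), (0.63, [376.0, 311.0, 22.0, 39.0]), (0.29, [354.0, 231.0, 35.0, 29.0])]
knob [(0.7, [352.0, 231.0, 34.0, 28.0])]
pointer [(0.78, [356.0, 231.0, 35.0, 35.0])]
mark [(0.96, [357.0, 243.0, 95.0, 90.0])]
nest [(0.7, [357.0, 243.0, 95.0, 93.0]), (0.55, [378.0, 254.0, 18.0, 31.0])]
beaker [(0.61, [370.0, 359.0, 42.0, 58.0])]
jar [(0.81, [278.0, 163.0, 21.0, 30.0])]
square_bottle [(0.7, [312.0, 160.0, 19.0, 30.0])]
```

```bash
python3 - <<'E'
import cv2
t=cv2.imread("pics/top0.png");s=cv2.imread("pics/side0.png")
cv2.imwrite("pics/t1.png",cv2.resize(t[150:290,140:500],(792,308),interpolation=cv2.INTER_CUBIC))
a=cv2.resize(s[100:400,240:440],(400,600),interpolation=cv2.INTER_CUBIC)
cv2.imwrite("pics/s1.png",a)
E
```

```text
(no output)
```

View pics/t1.png

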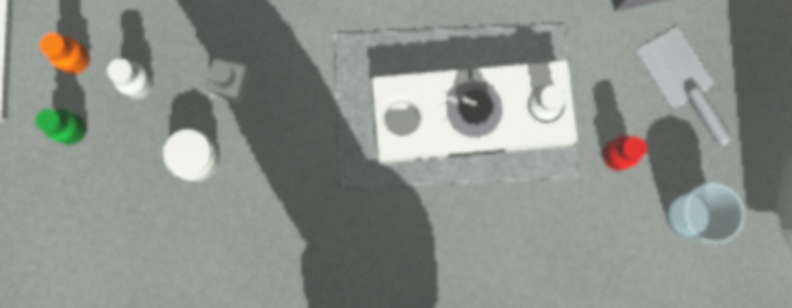

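View pics/s1.png

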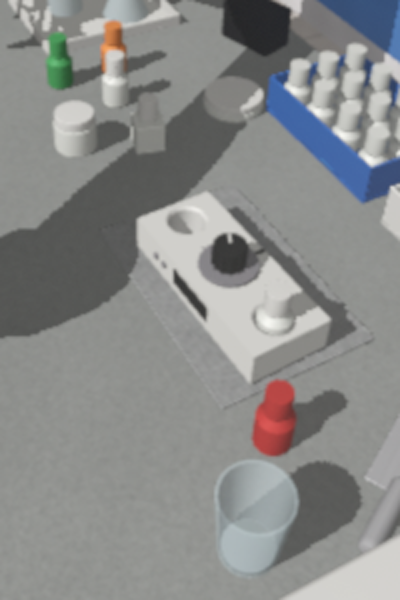

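The top view shows the sample as the white round bottle at about full pixel (197,184). The grey square bottle is at (243,185), and the mixer runs from (310,185) to (402,215) with its empty nest on the left. The knob's white line at (350,195) points left of the axis (356,198). The side view agrees, with the sample at (298,139). Next I'll fit models in both views.

```bash
cat > h.py <<'E'
from rig import r
import numpy as np,cv2
from scipy.optimize import minimize
K={c:r.calibration(c) for c in("top","side")}
def proj(P,c):
    k=K[c];T=np.linalg.inv(k["cam_to_world"]);p=np.atleast_2d(P)@T[:3,:3].T+T[:3,3]
    return np.c_[p[:,0]/p[:,2]*k["fx"]+k["cx"],p[:,1]/p[:,2]*k["fy"]+k["cy"]]
def ray(uv,c,z):
    k=K[c];M=k["cam_to_world"];d=M[:3,:3]@np.array([(uv[0]-k["cx"])/k["fx"],(uv[1]-k["cy"])/k["fy"],1]);o=M[:3,3]
    return o+d*(z-o[2])/d[2]
A=np.linspace(0,2*np.pi,40)
def circ(rad,z): return np.c_[rad*np.cos(A),rad*np.sin(A),0*A+z]
BOT=[np.r_[circ(20,0),circ(20,42),circ(14,50)]/1e3,np.r_[circ(14,42),circ(14,82)]/1e3]
BOX=[np.array([[x,y,z] for x in(-.05,.05) for y in(-.12,.12) for z in(.002,.05)])]
def sil(parts,x,y,z,yaw,c):
    m=np.zeros((400,640),np.uint8);c_,s_=np.cos(yaw),np.sin(yaw);R=np.array([[c_,-s_,0],[s_,c_,0],[0,0,1]])
    for p in parts:
        h=cv2.convexHull(proj(p@R.T+[x,y,z],c).astype(np.float32))
        cv2.fillConvexPoly(m,np.round(h*16).astype(np.int32),1,cv2.LINE_8,4)
    return m>0
def fit(parts,masks,x0,z,yaw=None):
    def f(v):
        e=0
        for c,m in masks.items():
            s=sil(parts,v[0],v[1],z,v[2] if yaw is not None else 0,c);e+=1-(s&m).sum()/(s|m).sum()
        return e
    v0=list(x0)+([yaw] if yaw is not None else [])
    S=np.array([v0]+[np.array(v0)+np.eye(len(v0))[i]*(.01 if i<2 else .08) for i in range(len(v0))])
    o=minimize(f,v0,method="Nelder-Mead",options=dict(initial_simplex=S,xatol=1e-4,fatol=1e-4));return o.x,o.fun
def pick(q,c,uv):
    L=[d for d in r.cut_out(q,c) if np.hypot(*(np.array(d["box"][:2])-uv))<14];return L[0]["mask"].astype(bool) if L else None
E
cat > a.py <<'E'
from h import *
T=r.capture("top");S=r.capture("side");im={"top":T,"side":S}
g=ray((197,184),"top",.05)[:2]
ms={c:pick("sample",c,u) for c,u in(("top",(198,185)),("side",(297,139)))}
ms={c:m for c,m in ms.items() if m is not None}
for sub in ({c:m} for c,m in ms.items()): print(list(sub),"sample",fit(BOT,sub,g,0))
print("both",fit(BOT,ms,g,0))
g=ray((356,200),"top",.05)[:2]
mm={}
for c,roi in(("top",(300,170,410,235)),("side",(300,190,410,295))):
    I=im[c];w=(I.min(2)>150)&(I.max(2).astype(int)-I.min(2)<40)
    m=np.zeros((400,640),np.uint8);a,b,e,d=roi;m[b:d,a:e]=w[b:d,a:e]
    cs,_=cv2.findContours(m,cv2.RETR_EXTERNAL,cv2.CHAIN_APPROX_NONE);k=max(cs,key=cv2.contourArea)
    h=np.zeros_like(m);cv2.fillPoly(h,[cv2.convexHull(k)],1);mm[c]=h>0
    print(c,"mixer",fit(BOX,{c:mm[c]},g,.004,-.07))
print("top+side",fit(BOX,mm,g,.004,-.07))
for q,u in(("jar",(226,218)),("square_bottle",(245,187)),("sample",(168,174))): print(q,ray(u,"top",.05))
E
python3 a.py
```

```text
['side'] sample (array([0.58473475, 0.33933215]), np.float64(0.0949720670391061))
both (array([0.58473475, 0.33933215]), np.float64(0.0949720670391061))
top mixer (array([ 0.53810311, -0.08308531, -0.14972656]), np.float64(0.4686998394863563))
side mixer (array([ 0.53214668, -0.07774759,  0.04641433]), np.float64(0.07961658841940533))
top+side (array([ 0.53181062, -0.07979225,  0.063121  ]), np.float64(0.5564925716445068))
jar [0.49148649 0.25747147 0.05      ]
square_bottle [0.57401174 0.20781441 0.05      ]
sample [0.61426994 0.41411875 0.05      ]
```

```bash
cat > b.py <<'E'
from h import *
T=r.capture("top");S=r.capture("side")
H=cv2.GaussianBlur(T,(3,3),0)
m=np.zeros((400,640),np.uint8);m[170:235,300:410]=(T.min(2)[170:235,300:410]>195)
cs,_=cv2.findContours(m,cv2.RETR_EXTERNAL,cv2.CHAIN_APPROX_NONE);k=max(cs,key=cv2.contourArea)
h=np.zeros_like(m);cv2.fillPoly(h,[cv2.convexHull(k)],1)
print(cv2.boundingRect(k),h.sum(), fit(BOX,{"top":h>0},(.535,-.055),.004,.07))
w=np.zeros((400,640),np.uint8);w[170:195,188:212]=(T.min(2)[170:195,188:212]>165)
print(cv2.boundingRect(w),ray((197,184),"top",.05),fit(BOT,{"top":w>0},(.585,.335),0))
ms=pick("sample","top",(198,185))
if ms is not None: print(fit(BOT,{"top":ms},(.585,.335),0))
o=np.vstack([T[150:290,140:500]]);o=cv2.resize(o,None,fx=2.2,fy=2.2)
vs=[((.585,.339),0,BOT)]
for P in BOX: pass
big=cv2.resize(T[160:240,290:420],None,fx=6,fy=6,interpolation=cv2.INTER_CUBIC)
v,_=fit(BOX,{"top":h>0},(.535,-.055),.004,.07)
c,s=np.cos(v[2]),np.sin(v[2])
for x,y,z in[(-50,-120,54),(50,-120,54),(50,120,54),(-50,120,54),(0,88,54),(0,0,89),(43.5,0,56)]:
    p=proj([v[0]+(c*x-s*y)/1e3,v[1]+(s*x+c*y)/1e3,z/1e3],"top")[0];q=((p-[290,160])*6+3).astype(int)
    cv2.circle(big,tuple(int(a) for a in q),3,(255,0,0),-1)
cv2.imwrite("pics/fit.png",big[:,:,::-1])
E
python3 b.py
```

```text
(310, 178, 92, 46) 3540 (array([ 0.53327649, -0.08686823,  0.06454643]), np.float64(0.013652828085817803))
(188, 176, 19, 19) [0.58509166 0.33600642 0.05      ] (array([0.58610812, 0.33897599]), np.float64(0.24584717607973416))
(array([0.58927734, 0.33636719]), np.float64(0.29431438127090304))
```

View pics/fit.png

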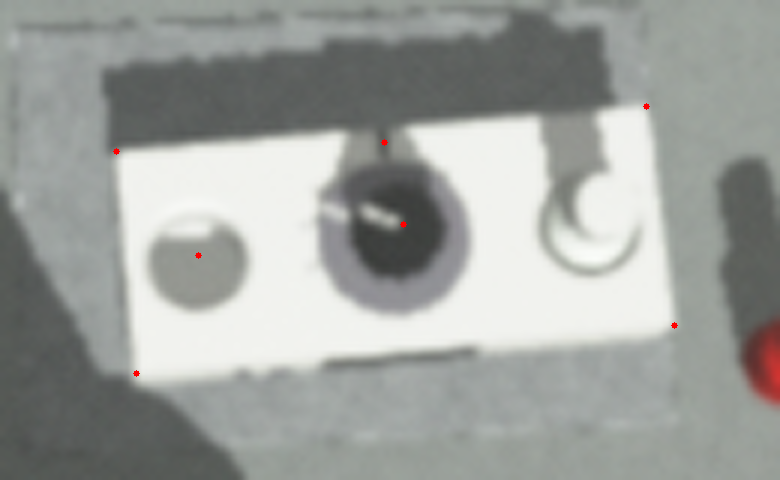

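The top-view fit lies on the deck corners, the nest (198,258) and the knob (400,222). The pointer tip on the skirt is at about (330,210). I'll work out the knob angle, recheck the mixer from the side and plan the first move.

```bash
cat >> h.py <<'E'
def tomove(x,y,z,yangle=None):
    "units of servo_tool for TCP target; yangle: deg of tool y in world (mod 180)"
    s=r.get_state();x_,y_,z_,w_=s["orientation"]
    from scipy.spatial.transform import Rotation as Ro
    R=Ro.from_quat(s["orientation"]).as_matrix();d=R.T@(np.array([x,y,z])-s["position"])/.025
    a=np.degrees(np.arctan2(R[1,1],R[0,1]));tw=0
    if yangle is not None: tw=((a-yangle+90)%180-90)/6
    print("t",round(s["time_s"],2),"pos",np.round(s["position"],4),"yang",round(a,1),"tilt",np.round(R[:2,2],4),"units",np.round(d,3),"twist",round(tw,2),"F",np.round(s["ft_force"],1),"gap",round(s["finger_gap"],4),"q",np.round(s["joint_positions"],2))
E
python3 - <<'E'
from h import *
S=r.capture("side")
for th in(120,170,190):
    m=np.zeros((400,640),np.uint8);m[185:300,295:415]=(S.min(2)[185:300,295:415]>th)
    cs,_=cv2.findContours(m,cv2.RETR_EXTERNAL,cv2.CHAIN_APPROX_NONE);k=max(cs,key=cv2.contourArea)
    print(th,cv2.boundingRect(k),cv2.contourArea(k))
print("proj deck",[np.round(proj([.5333+(np.cos(.0645)*x-np.sin(.0645)*y),-.0869+np.sin(.0645)*x+np.cos(.0645)*y,.054],"side")[0],1).tolist() for x,y in((-.05,.12),(.05,.12),(.05,-.12),(-.05,-.12),(0,.088))])
c=np.array([.5333,-.0869])
for uv,z in(((290+330/6,160+210/6),.06),((290+363/6,160+207/6),.089)):
    p=ray(uv,"top",z);d=p[:2]-c;print(np.round(p,4),np.hypot(*d),"timer",1.8-(np.arctan2(d[1],d[0])-.0645))
tomove(.585,.339,.13,15)
E
python3 - <<'E'
import cv2
s=cv2.imread("pics/side0.png")
cv2.imwrite("pics/s2.png",cv2.resize(s[190:300,290:420],None,fx=5,fy=5,interpolation=cv2.INTER_CUBIC))
E
```

```text
120 (295, 185, 120, 115) 10873.0
170 (309, 196, 96, 95) 3189.5
190 (310, 197, 94, 93) 2581.0
proj deck [[308.5, 208.9], [343.7, 195.4], [405.4, 259.8], [366.7, 278.7], [333.4, 209.8]]
[ 0.5443 -0.0593  0.06  ] 0.029694141625313534 timer 0.6730128114138607
[ 0.5402 -0.0711  0.089 ] 0.017230925466353533 timer 0.7051892351491966
t 1.5 pos [0.2655 0.5658 0.2574] yang 64.9 tilt [0.0001 0.0001] units [-15.422  -2.784   5.098] twist 8.31 F [-0.4 -0.2  0.3] gap 0.0879 q [-1.1   0.69 -0.19  1.57  0.16  0.9  -0.22]
```

View pics/s2.png

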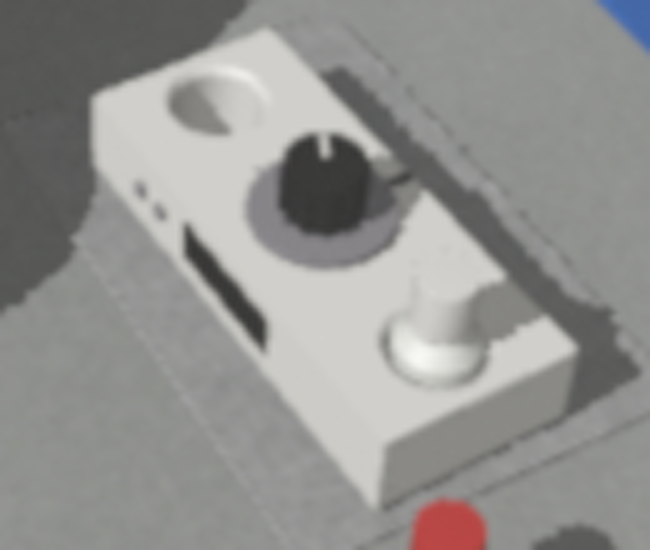

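The side view confirms the mixer pose: deck corners at (309,209), (344,196), (405,260) and (367,278) all match the projection. The timer reads about 0.69. Moving above the sample.

Request:
servo_tool([
  [[-1.6, -0.3, 0], 0.9],
  [[-3.2, -0.6, 0.3], 1.8],
  [[-4.8, -0.9, 0.6], 2.7],
  [[-6.4, -1.2, 0.9], 3.6],
  [[-8, -1.5, 1.2], 4.5],
  [[-9.6, -1.8, 1.6], 5.4],
  [[-11.2, -2.1, 2], 6.3],
  [[-12.8, -2.4, 2.4], 7.2],
  [[-14.4, -2.6, 2.8], 8.1],
  [[-15.42, -2.78, 3.2], 8.3],
], fingers=0.75, force=20)

```text
time_s: 2.5
position: [0.5881, 0.3362, 0.1771]
orientation: [0.611, 0.792, 0.0, 0.001]
ft_force: [0.4, -0.5, 0.8]
finger_gap: 0.0661
finger_force: 0.0
```

```bash
python3 - <<'E'
from h import *
tomove(.5855,.339,.11,15)
T=r.capture("top");S=r.capture("side")
a=cv2.resize(T[150:230,150:250],(500,400),interpolation=cv2.INTER_CUBIC);b=cv2.resize(S[90:190,250:350],(400,400),interpolation=cv2.INTER_CUBIC)
cv2.imwrite("pics/g1.png",cv2.resize(np.hstack([a,b]),(800,356))[:,:,::-1])
E
```

```text
t 2.5 pos [0.5881 0.3362 0.1771] yang 14.7 tilt [ 0.0023 -0.0014] units [ 0.14  -0.077  2.684] twist -0.04 F [ 0.4 -0.5  0.8] gap 0.0661 q [-0.59  0.85  0.01  1.47 -0.01  0.82 -0.32]
```

View pics/g1.png

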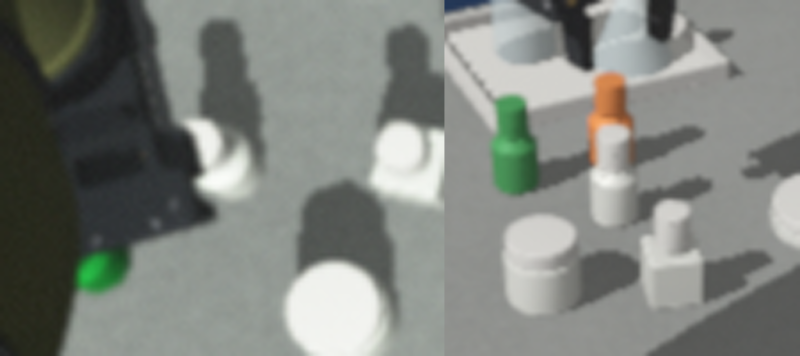

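The right half (side view) shows the sample's cap top at about full pixel (297.5,127), clear of the fingers. Top view is partly hidden by the gripper. I'll check the fit against the cap, then descend.

```bash
python3 - <<'E'
from h import *
print(ray((297.5,127.4),"side",.082), proj([.5855,.339,.082],"side"))
m=pick("sample","side",(297,139))
if m is not None: print(fit(BOT,{"side":m},(.585,.336),0))
tomove(.5855,.339,.074,15)
E
```

```text
[0.58529276 0.3319827  0.082     ] [[296.56673167 126.23022773]]
(array([0.58652344, 0.33859766]), np.float64(0.15989159891598914))
t 2.65 pos [0.5863 0.3367 0.1765] yang 14.8 tilt [-0.0004 -0.0018] units [ 1.040e-01 -3.000e-03  4.099e+00] twist -0.03 F [-0.1 -1.  -0.6] gap 0.0663 q [-0.6   0.85  0.01  1.47 -0.01  0.82 -0.32]
```

Request:
servo_tool([
  [[0.06, 0, 0.8], 0],
  [[0.06, 0, 1.6], 0],
  [[0.06, 0, 2.4], 0],
  [[0.06, 0, 3.0], 0],
  [[0.06, 0, 3.5], 0],
  [[0.06, 0, 3.8], 0],
  [[0.06, 0, 4.0], 0],
  [[0.06, 0, 4.1], 0],
  [[0.06, 0, 4.1], 0],
  [[0.06, 0, 4.1], 0],
])

```text
time_s: 3.65
position: [0.585, 0.3408, 0.0755]
orientation: [0.608, 0.794, 0.001, 0.0]
ft_force: [1.4, 0.3, 0.3]
finger_gap: 0.066
finger_force: 0.0
```

Request:
servo_tool([
  [[0, 0, 0], 0],
  [[0, 0, 0], 0],
  [[0, 0, 0], 0],
  [[0, 0, 0], 0],
  [[0, 0, 0], 0],
  [[0, 0, 0], 0],
  [[0, 0, 0], 0],
  [[0, 0, 0], 0],
  [[0, 0, 0], 0],
  [[0, 0, 0], 0],
], fingers=0.2, force=20)

```text
time_s: 4.65
position: [0.5846, 0.3406, 0.0749]
orientation: [0.608, 0.794, -0.0, -0.0]
ft_force: [-0.6, 0.8, -0.1]
finger_gap: 0.0273
finger_force: 20.0
```

Request:
servo_tool([
  [[0, 0, -0.4], 0],
  [[0, 0, -0.8], 0],
  [[0, 0, -1.3], 0],
  [[0, 0, -1.8], 0],
  [[0, 0, -2.3], 0],
  [[0, 0, -2.8], 0],
  [[0, 0, -3.2], 0],
  [[0, 0, -3.4], 0],
  [[0, 0, -3.4], 0],
  [[0, 0, -3.4], 0],
])

```text
time_s: 5.65
position: [0.5843, 0.3404, 0.1596]
orientation: [0.608, 0.794, -0.0, -0.0]
ft_force: [0.4, 0.5, -1.9]
finger_gap: 0.0272
finger_force: 20.0
```

```bash
python3 - <<'E'
from h import *
tomove(.5276,.0009,.16,0)
S=r.capture("side")
m=pick("sample","side",(290,115))
L=r.cut_out("sample","side");print([(round(d["score"],2),np.round(d["box"]).tolist()) for d in L])
E
```

```text
t 5.65 pos [0.5843 0.3404 0.1596] yang 15.1 tilt [-0.0007 -0.0004] units [-1.2525e+01 -5.7180e+00 -1.1000e-02] twist 2.51 F [ 0.4  0.5 -1.9] gap 0.0272 q [-0.6   0.87  0.01  1.48 -0.01  0.79 -0.33]
[(0.71, [294.0, 115.0, 14.0, 34.0]), (0.6, [269.0, 132.0, 11.0, 24.0]), (0.56, [296.0, 135.0, 16.0, 7.0])]
```

Request:
servo_tool([
  [[-0.5, -0.2, -1.0], 0],
  [[-1.5, -0.7, -1.6], 0],
  [[-3, -1.4, -1.6], 0],
  [[-4.6, -2.1, -1.6], 0],
  [[-6.2, -2.8, -1.6], 0],
  [[-7.8, -3.5, -1.6], 0],
  [[-9.4, -4.3, -1.6], 0],
  [[-11, -5, -1.6], 0],
  [[-12, -5.5, -1.6], 0],
  [[-12.5, -5.7, -1.6], 0],
])

```text
time_s: 6.8
position: [0.5272, -0.0019, 0.1997]
orientation: [0.61, 0.792, -0.001, -0.0]
ft_force: [0.6, 0.5, -2.2]
finger_gap: 0.027
finger_force: 20.0
```

```bash
python3 - <<'E'
from h import *
tomove(.5276,.0009,.15)
r.capture("top")
S=r.capture("side")
L=r.cut_out("sample","side");print([(round(d["score"],2),np.round(d["box"]).tolist()) for d in L])
s=r.get_state();p=np.array(s["position"]);b=p-[0,0,.0748]
m=np.array(S);
from copy import copy
for P in BOT:
    h=cv2.convexHull(proj(P+b,"side").astype(np.float32));cv2.polylines(m,[np.round(h*16).astype(np.int32)],True,(255,0,0),1,cv2.LINE_AA,4)
print(proj(b,"side"))
a=np.hstack([S[110:260,260:410],m[110:260,260:410]])
cv2.imwrite("pics/g2.png",cv2.resize(a,(800,400),interpolation=cv2.INTER_CUBIC)[:,:,::-1])
E
```

```text
t 6.8 pos [ 0.5272 -0.0019  0.1997] yang 14.8 tilt [-0.0014 -0.0018] units [0.107 0.049 1.988] twist 0 F [ 0.6  0.5 -2.2] gap 0.027 q [-0.05  0.64 -0.05  1.92  0.06  0.58  0.11]
[(0.78, [335.0, 175.0, 19.0, 42.0]), (0.66, [270.0, 132.0, 10.0, 24.0]), (0.59, [357.0, 240.0, 94.0, 97.0]), (0.55, [298.0, 123.0, 15.0, 19.0])]
[[334.58313727 186.3010657 ]]
```

View pics/g2.png

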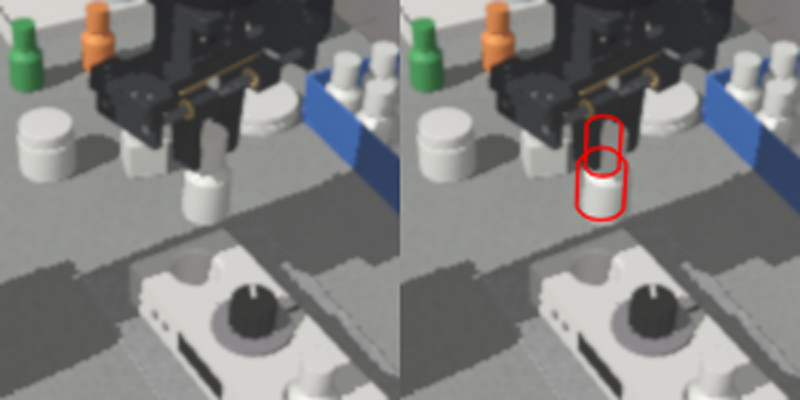

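The bottle hangs upright. Its body sits about 2 px right of the model drawn at the TCP (body centre around full pixel (337,183)). I'll measure that offset now that the arm has settled.

```bash
python3 - <<'E'
from h import *
S=r.capture("side");s=r.get_state();p=np.array(s["position"]);b=p-[0,0,.0748];print(p)
m=sil(BOT[:1],*b,0,"side")
L=r.cut_out("sample","side");n=L[0]["mask"];g=cv2.cvtColor(S,cv2.COLOR_RGB2GRAY)
for row in(178,181,184,187):
    c=np.where(m[row])[0];k=np.where(n[row])[0];print(row,c.min(),c.max(),k.min() if len(k) else 0,k.max() if len(k) else 0,g[row,320:352].tolist())
R=None
from scipy.spatial.transform import Rotation as Ro
X=Ro.from_quat(s["orientation"]).as_matrix()[:,0]
print("px per mm along tool x",(proj(b+X*.01,"side")-proj(b,"side"))/10)
E
```

```text
[0.52880541 0.00374566 0.19986918]
178 326 344 329 344 [147, 148, 148, 148, 146, 146, 147, 143, 141, 181, 205, 212, 214, 217, 220, 220, 217, 211, 205, 197, 182, 166, 149, 131, 124, 127, 140, 148, 149, 147, 147, 146]
181 326 343 328 344 [147, 148, 149, 149, 149, 148, 148, 142, 157, 189, 205, 207, 206, 204, 201, 197, 192, 185, 179, 170, 159, 147, 137, 129, 124, 130, 143, 148, 149, 148, 146, 148]
184 326 343 328 344 [148, 147, 147, 147, 148, 148, 146, 145, 178, 202, 205, 206, 205, 202, 199, 194, 188, 182, 174, 165, 153, 142, 132, 126, 121, 135, 149, 151, 152, 151, 151, 150]
187 326 343 328 344 [148, 149, 149, 148, 148, 147, 148, 146, 179, 201, 204, 205, 203, 200, 196, 191, 184, 177, 169, 159, 148, 137, 129, 124, 123, 139, 148, 149, 149, 149, 149, 150]
px per mm along tool x [[-0.30010649 -0.2101581 ]]
```

```bash
python3 - <<'E'
from h import *
ps=[]
for i in range(6):
    S=r.capture("side");ps.append(r.get_state()["position"])
ps=np.array(ps);print(np.round(ps,4));p=ps.mean(0)
g=cv2.cvtColor(S,cv2.COLOR_RGB2GRAY).astype(float)
print("nest axis px",proj([[.5276,.0009,.125],[.5276,.0009,.145]],"side"))
print("tcp px",proj([p-[0,0,.0748],p-[0,0,.055]],"side"))
print([ (row,np.round(g[row,325:349]).astype(int).tolist()) for row in (184,)])
E
```

```text
[[0.5287 0.0044 0.1998]
 [0.5286 0.0042 0.1998]
 [0.5285 0.0038 0.1998]
 [0.5284 0.0035 0.1998]
 [0.5284 0.0031 0.1998]
 [0.5283 0.0027 0.1999]]
nest axis px [[334.50255218 186.80910749]
 [334.83411201 179.92589352]]
tcp px [[334.27828846 185.9985282 ]
 [334.60262361 179.18886401]]
[(184, [147, 145, 143, 179, 202, 205, 205, 204, 201, 198, 193, 187, 180, 172, 162, 150, 140, 130, 124, 123, 137, 148, 151, 152])]
```

```bash
python3 - <<'E'
from h import *
S=r.capture("side");p=np.array(r.get_state()["position"]);print(p)
g=cv2.cvtColor(S,cv2.COLOR_RGB2GRAY).astype(int)
for row in range(172,198,1): print(row,g[row,324:350].tolist())
L=r.cut_out("sample","side");n=L[0]["mask"].astype(bool);lo=np.zeros_like(n);lo[179:]=1
b=p-[0,0,.0748]
def f(v):
    s=sil(BOT[:1],v[0],v[1],b[2],0,"side")&lo;m=n&lo;return 1-(s&m).sum()/(s|m).sum()
o=minimize(f,b[:2],method="Nelder-Mead",options=dict(initial_simplex=[b[:2],b[:2]+[.008,0],b[:2]+[0,.008]]));print(o.x,o.fun,o.x-b[:2])
E
```

```text
[0.52826495 0.00246351 0.19989143]
172 [89, 90, 90, 97, 109, 109, 104, 98, 98, 116, 129, 130, 132, 134, 134, 132, 134, 135, 134, 130, 128, 133, 144, 149, 149, 148]
173 [92, 95, 97, 114, 127, 137, 182, 195, 173, 157, 149, 140, 139, 143, 143, 141, 140, 140, 137, 133, 131, 134, 143, 149, 148, 149]
174 [114, 128, 129, 132, 133, 159, 213, 233, 231, 227, 203, 167, 160, 160, 158, 151, 145, 141, 138, 136, 133, 134, 143, 148, 148, 148]
175 [138, 144, 144, 137, 136, 188, 229, 244, 249, 250, 239, 224, 216, 210, 202, 180, 151, 142, 139, 137, 133, 133, 142, 148, 149, 149]
176 [146, 147, 147, 138, 135, 189, 226, 243, 251, 251, 247, 240, 233, 226, 219, 204, 175, 149, 142, 136, 130, 133, 144, 148, 148, 148]
177 [146, 147, 146, 139, 138, 183, 212, 227, 235, 238, 240, 237, 232, 225, 219, 210, 192, 169, 150, 134, 126, 133, 144, 148, 148, 148]
178 [146, 147, 146, 142, 164, 194, 206, 212, 214, 217, 219, 219, 215, 210, 203, 193, 179, 161, 143, 130, 124, 131, 143, 148, 148, 148]
179 [147, 146, 145, 145, 178, 201, 206, 208, 207, 205, 204, 202, 198, 192, 185, 175, 162, 149, 137, 129, 123, 131, 143, 148, 148,
[... 1710 characters left out ...]
2, 119, 119, 109, 98, 96, 94, 92, 92, 92]
193 [150, 150, 150, 149, 149, 149, 149, 150, 151, 151, 148, 144, 142, 141, 129, 118, 108, 97, 95, 94, 93, 93, 92, 92, 92, 92]
194 [150, 150, 150, 150, 150, 148, 148, 149, 149, 148, 146, 134, 121, 118, 107, 97, 95, 93, 94, 94, 92, 92, 92, 89, 90, 91]
195 [149, 149, 149, 150, 148, 147, 146, 144, 133, 122, 121, 109, 97, 96, 94, 92, 93, 96, 102, 104, 93, 89, 92, 90, 91, 93]
196 [148, 148, 149, 150, 147, 144, 133, 120, 108, 97, 95, 94, 93, 94, 94, 96, 104, 116, 124, 124, 113, 100, 94, 92, 93, 94]
197 [147, 146, 146, 145, 134, 120, 108, 97, 94, 93, 92, 93, 96, 103, 109, 116, 125, 130, 133, 133, 129, 118, 102, 93, 92, 93]
[0.52826495 0.00246351] 1.0 [0. 0.]
```

```bash
python3 - <<'E'
from h import *
from scipy.optimize import fsolve
p=np.array(r.get_state()["position"]);z=p[2]-.0748
def f(v,q=0):
    P=proj(BOT[0][:80]+[v[0],v[1],z],"side");h=P.max(1);h=P
    e=(P[:,0].min()+P[:,0].max())/2
    if q: print(P[:,0].min(),P[:,0].max(),P[:,1].max())
    return [e-336.4,P[:,1].max()-192.1]
f(p[:2],1);v=fsolve(f,p[:2]);print(p,v,"offset from tcp",v-p[:2])
tomove(.5276-(v-p[:2])[0],.0009-(v-p[:2])[1],.12)
E
```

```text
325.70694814069867 344.2318504272793 192.04476665002437
[0.5282324  0.00222688 0.19987772] [0.53102822 0.00066015] offset from tcp [ 0.00279582 -0.00156672]
t 7.45 pos [0.5282 0.0022 0.1999] yang 15.1 tilt [0.     0.0002] units [ 0.045 -0.13   3.195] twist 0 F [ 0.4 -1.1 -0.9] gap 0.0273 q [-0.06  0.65 -0.06  1.92  0.06  0.58  0.11]
```

Request:
servo_tool([
  [[0.08, -0.05, 0.4], 0],
  [[0.08, -0.05, 0.8], 0],
  [[0.08, -0.05, 1.2], 0],
  [[0.08, -0.05, 1.6], 0],
  [[0.08, -0.05, 1.9], 0],
  [[0.08, -0.05, 2.1], 0],
  [[0.08, -0.05, 2.3], 0],
  [[0.08, -0.05, 2.4], 0],
  [[0.08, -0.05, 2.4], 0],
  [[0.08, -0.05, 2.4], 0],
])

```text
time_s: 8.45
position: [0.5266, 0.0034, 0.1401]
orientation: [0.608, 0.794, 0.0, 0.0]
ft_force: [-0.3, -0.8, -0.8]
finger_gap: 0.0274
finger_force: 20.0
```

Request:
servo_tool([
  [[0, 0, 0.06], 0],
  [[0, 0, 0.12], 0],
  [[0, 0, 0.18], 0],
  [[0, 0, 0.24], 0],
  [[0, 0, 0.3], 0],
  [[0, 0, 0.36], 0],
  [[0, 0, 0.42], 0],
  [[0, 0, 0.48], 0],
  [[0, 0, 0.54], 0],
  [[0, 0, 0.6], 0],
])

```text
time_s: 9.45
position: [0.5266, 0.0038, 0.1249]
orientation: [0.608, 0.794, 0.0, -0.0]
ft_force: [-0.3, 0.8, 0.0]
finger_gap: 0.0274
finger_force: 20.0
```

Request:
servo_tool([
  [[0, 0, 0.06], 0],
  [[0, 0, 0.12], 0],
  [[0, 0, 0.18], 0],
  [[0, 0, 0.24], 0],
  [[0, 0, 0.3], 0],
  [[0, 0, 0.36], 0],
  [[0, 0, 0.42], 0],
  [[0, 0, 0.48], 0],
  [[0, 0, 0.54], 0],
  [[0, 0, 0.6], 0],
])

```text
time_s: 10.45
position: [0.5264, 0.0034, 0.1098]
orientation: [0.608, 0.794, -0.0, -0.0]
ft_force: [0.4, 2.8, 0.5]
finger_gap: 0.0276
finger_force: 20.0
```

Request:
servo_tool([
  [[0, 0, 0.06], 0],
  [[0, 0, 0.12], 0],
  [[0, 0, 0.18], 0],
  [[0, 0, 0.24], 0],
  [[0, 0, 0.3], 0],
  [[0, 0, 0.36], 0],
  [[0, 0, 0.42], 0],
  [[0, 0, 0.48], 0],
  [[0, 0, 0.52], 0],
  [[0, 0, 0.52], 0],
])

```text
time_s: 11.45
position: [0.5264, 0.0033, 0.0967]
orientation: [0.608, 0.794, -0.0, -0.0]
ft_force: [0.1, 0.6, -1.7]
finger_gap: 0.0274
finger_force: 20.0
```

Entering cleanly. About 6 mm is left to the floor, so I'll go slowly.

Request:
servo_tool([
  [[0, 0, 0.02], 0],
  [[0, 0, 0.04], 0],
  [[0, 0, 0.06], 0],
  [[0, 0, 0.08], 0],
  [[0, 0, 0.1], 0],
  [[0, 0, 0.12], 0],
  [[0, 0, 0.14], 0],
  [[0, 0, 0.16], 0],
  [[0, 0, 0.18], 0],
  [[0, 0, 0.18], 0],
])

```text
time_s: 12.45
position: [0.5265, 0.0034, 0.0923]
orientation: [0.608, 0.794, 0.0, -0.0]
ft_force: [1.0, 1.1, -0.8]
finger_gap: 0.0274
finger_force: 20.0
```

Request:
servo_tool([
  [[0, 0, 0.01], 0],
  [[0, 0, 0.01], 0],
  [[0, 0, 0.02], 0],
  [[0, 0, 0.02], 0],
  [[0, 0, 0.03], 0],
  [[0, 0, 0.03], 0],
  [[0, 0, 0.04], 0],
  [[0, 0, 0.04], 0],
  [[0, 0, 0.04], 0],
  [[0, 0, 0.04], 0],
])

```text
time_s: 13.45
position: [0.5265, 0.0034, 0.0914]
orientation: [0.608, 0.794, 0.0, -0.0]
ft_force: [0.3, 1.1, 0.0]
finger_gap: 0.0275
finger_force: 20.0
```

Request:
servo_tool([
  [[0, 0, 0], 0],
  [[0, 0, 0], 0],
  [[0, 0, 0], 0],
  [[0, 0, 0], 0],
  [[0, 0, 0], 0],
  [[0, 0, -0.3], 0],
  [[0, 0, -0.8], 0],
  [[0, 0, -1.4], 0],
  [[0, 0, -2.0], 0],
  [[0, 0, -2.6], 0],
], fingers=0.62)

```text
time_s: 14.45
position: [0.5266, 0.0034, 0.1581]
orientation: [0.608, 0.794, 0.0, 0.0]
ft_force: [0.4, -0.2, -0.8]
finger_gap: 0.0545
finger_force: 0.0
```

```bash
python3 - <<'E'
from h import *
S=r.capture("side");T=r.capture("top")
print("sample px exp seated: cap top",proj([.5276,.0009,.098],"side"),proj([.5276,.0009,.098],"top"))
a=cv2.resize(S[170:300,290:420],(400,400),interpolation=cv2.INTER_CUBIC)
b=cv2.resize(T[160:250,290:420],(400,277),interpolation=cv2.INTER_CUBIC);b=np.vstack([b,np.zeros((123,400,3),np.uint8)])
cv2.imwrite("pics/g3.png",np.hstack([a,b])[:,:,::-1])
tomove(.5333,-.0869,.14)
E
```

```text
sample px exp seated: cap top [[334.06935885 195.8022428 ]] [[322.94998932 199.35835013]]
t 14.55 pos [0.5279 0.0034 0.159 ] yang 15.0 tilt [0.0048 0.0004] units [-3.543 -0.732  0.758] twist 0 F [ 0.8 -0.7  0.2] gap 0.0548 q [-0.06  0.71 -0.05  1.96  0.07  0.47  0.1 ]
```

View pics/g3.png

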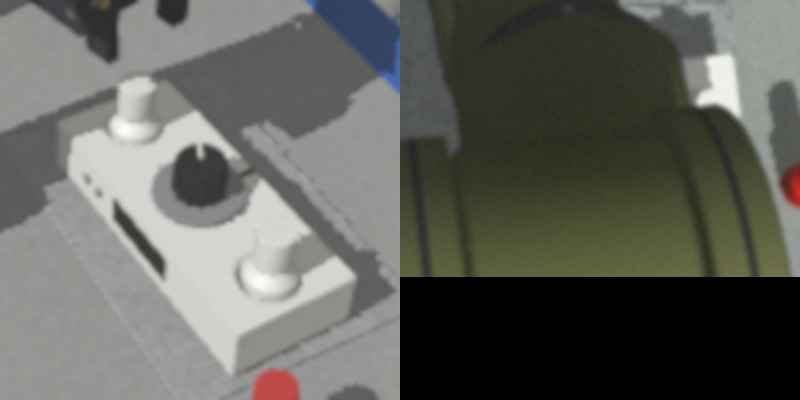

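The sample sits at the same height as its partner, and the mixer's corners ((405,259), (309,210)) have not moved. Going to the knob.

Request:
servo_tool([
  [[-0.5, -0.1, 0], 0],
  [[-1.1, -0.2, 0], 0],
  [[-1.8, -0.35, 0], 0],
  [[-2.5, -0.5, 0.2], 0],
  [[-3.1, -0.6, 0.5], 0],
  [[-3.4, -0.66, 1.0], 0],
  [[-3.56, -0.68, 1.4], 0],
  [[-3.56, -0.68, 1.6], 0],
  [[-3.56, -0.68, 1.6], 0],
  [[-3.56, -0.68, 1.6], 0],
])

```text
time_s: 15.55
position: [0.5332, -0.0859, 0.1163]
orientation: [0.608, 0.794, 0.0, -0.0]
ft_force: [0.4, -0.8, 0.9]
finger_gap: 0.0544
finger_force: 0.0
```

```bash
python3 - <<'E'
from h import *
for i in range(4): S=r.capture("side")
tomove(.5333,-.0869,.087)
cv2.imwrite("pics/g4.png",cv2.resize(S[150:300,280:430],(600,600),interpolation=cv2.INTER_CUBIC)[:,:,::-1])
E
```

```text
t 15.75 pos [ 0.5335 -0.0865  0.1168] yang 15.1 tilt [0.0008 0.0002] units [-0.014 -0.011  1.192] twist 0 F [-0.4  0.4  0. ] gap 0.055 q [ 0.11  0.79 -0.06  1.94  0.11  0.41  0.23]
```

View pics/g4.png

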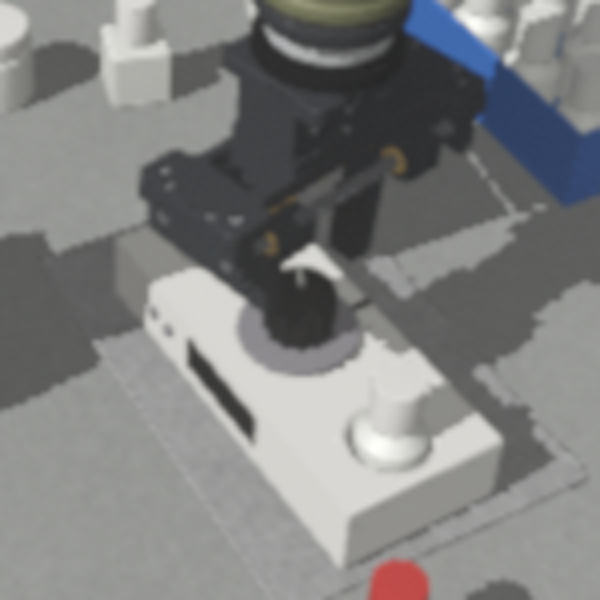

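The fingers straddle the knob (knob top at crop (300,280)). Descending.

Request:
servo_tool([
  [[0, 0, 0.2], 0],
  [[0, 0, 0.4], 0],
  [[0, 0, 0.6], 0],
  [[0, 0, 0.8], 0],
  [[0, 0, 1.0], 0],
  [[0, 0, 1.15], 0],
  [[0, 0, 1.25], 0],
  [[0, 0, 1.3], 0],
  [[0, 0, 1.3], 0],
  [[0, 0, 1.3], 0],
])

```text
time_s: 16.75
position: [0.5333, -0.087, 0.084]
orientation: [0.608, 0.794, 0.0, 0.0]
ft_force: [-0.7, -0.4, 0.3]
finger_gap: 0.0547
finger_force: 0.0
```

Request:
servo_tool([
  [[0, 0, 0.02], 0],
  [[0, 0, 0.04], 0],
  [[0, 0, 0.06], 0],
  [[0, 0, 0.08], 0],
  [[0, 0, 0.1], 0],
  [[0, 0, 0.11], 0],
  [[0, 0, 0.12], 0],
  [[0, 0, 0.12], 0],
  [[0, 0, 0.12], 0],
  [[0, 0, 0.12], 0],
])

```text
time_s: 17.75
position: [0.5332, -0.087, 0.0809]
orientation: [0.608, 0.794, 0.0, 0.0]
ft_force: [0.9, 0.0, -0.3]
finger_gap: 0.0546
finger_force: 0.0
```

Request:
servo_tool([
  [[0, 0, 0.01], 0],
  [[0, 0, 0.02], 0],
  [[0, 0, 0.03], 0],
  [[0, 0, 0.03], 0],
  [[0, 0, 0.03], 0],
  [[0, 0, 0.03], 0],
  [[0, 0, 0.03], 0],
  [[0, 0, 0.03], 0],
  [[0, 0, 0.03], 0],
  [[0, 0, 0.03], 0],
], fingers=0.3, force=40)

```text
time_s: 18.75
position: [0.5331, -0.087, 0.0803]
orientation: [0.608, 0.794, -0.0, -0.0]
ft_force: [-1.7, 0.3, 5.7]
finger_gap: 0.0369
finger_force: 40.0
```

Request:
servo_tool([
  [[0, 0, 0.005], 0],
  [[0, 0, 0.01], 0],
  [[0, 0, 0.015], 0],
  [[0, 0, 0.02], 0],
  [[0, 0, 0.02], 0],
  [[0, 0, 0.02], 0],
  [[0, 0, 0.02], 0],
  [[0, 0, 0.02], 0],
  [[0, 0, 0.02], 0],
  [[0, 0, 0.02], 0],
])

```text
time_s: 19.75
position: [0.5331, -0.087, 0.0802]
orientation: [0.608, 0.794, 0.0, 0.0]
ft_force: [-2.6, -0.2, 8.9]
finger_gap: 0.0371
finger_force: 40.0
```

Request:
servo_tool([
  [[0, 0, 0.01], 0],
  [[0, 0, 0.02], 0],
  [[0, 0, 0.03], 0],
  [[0, 0, 0.035], 0],
  [[0, 0, 0.035], 0],
  [[0, 0, 0.035], 0],
  [[0, 0, 0.035], 0],
  [[0, 0, 0.035], 0],
  [[0, 0, 0.035], 0],
  [[0, 0, 0.035], 0],
])

```text
time_s: 20.75
position: [0.5331, -0.087, 0.0801]
orientation: [0.608, 0.794, 0.0, 0.0]
ft_force: [-2.8, -0.2, 17.5]
finger_gap: 0.0373
finger_force: 40.0
```

```bash
python3 - <<'E'
from h import *
for i in range(4):
    r.capture("side");s=r.get_state();print(np.round(s["ft_force"],1),np.round(s["ft_torque"],2))
tomove(.533,-.087,.08)
E
```

```text
[-3.7  1.5 17.7] [ 0.06  0.88 -0.01]
[-4.   0.6 16.8] [0.1  0.82 0.02]
[-4.1  0.4 17.4] [ 0.12  0.81 -0.03]
[-3.4  0.2 16. ] [0.08 0.88 0.01]
t 20.95 pos [ 0.5331 -0.087   0.0801] yang 15.1 tilt [ 0.0005 -0.0002] units [ 0.002 -0.003  0.005] twist 0 F [-3.4  0.2 16. ] gap 0.0369 q [ 0.11  0.86 -0.05  1.95  0.12  0.33  0.22]
```

Request:
servo_tool([
  [[0, 0, 0], 0.2],
  [[0, 0, 0], 0.4],
  [[0, 0, 0], 0.6],
  [[0, 0, 0], 0.8],
  [[0, 0, 0], 1.0],
  [[0, 0, 0], 1.2],
  [[0, 0, 0], 1.4],
  [[0, 0, 0], 1.6],
  [[0, 0, 0], 1.8],
  [[0, 0, 0], 2.0],
])

```text
time_s: 21.95
position: [0.5329, -0.087, 0.0801]
orientation: [0.688, 0.726, -0.0, 0.0]
ft_force: [-3.9, -0.4, 17.9]
finger_gap: 0.0372
finger_force: 40.0
```

```bash
cat > c.py <<'E'
from h import *
import sys
S=r.capture("side");s=r.get_state();print(np.round(s["ft_force"],1),np.round(s["ft_torque"],2))
tomove(.5331,-.087,.08)
# mixer check: deck corners seen in side view
m=np.zeros((400,640),np.uint8);g=S.min(2)
cv2.imwrite(f"pics/k{sys.argv[1]}.png",cv2.resize(S[180:300,290:420],(650,600),interpolation=cv2.INTER_CUBIC)[:,:,::-1])
from cv2 import absdiff
S0=cv2.imread("pics/side0.png")[:,:,::-1]
d=cv2.absdiff(S[255:300,330:415],S0[255:300,330:415]).max(2);print("changed px at -y end",(d>40).sum())
E
python3 c.py 1
```

```text
[-3.6  1.  16.8] [0.05 0.96 0.2 ]
t 22.0 pos [ 0.5329 -0.087   0.0801] yang 3.0 tilt [ 0.0001 -0.0003] units [0.001 0.007 0.005] twist 0 F [-3.6  1.  16.8] gap 0.037 q [ 0.08  0.86 -0.01  1.95  0.03  0.33  0.1 ]
changed px at -y end 1
```

Request:
servo_tool([
  [[0, 0, 0], 0.4],
  [[0, 0, 0], 0.8],
  [[0, 0, 0], 1.2],
  [[0, 0, 0], 1.6],
  [[0, 0, 0], 2.0],
  [[0, 0, 0], 2.4],
  [[0, 0, 0], 2.8],
  [[0, 0, 0], 3.2],
  [[0, 0, 0], 3.6],
  [[0, 0, 0], 4.0],
])

```text
time_s: 23.0
position: [0.5325, -0.087, 0.0801]
orientation: [0.824, 0.567, -0.0, -0.0]
ft_force: [-4.7, -0.7, 17.9]
finger_gap: 0.0372
finger_force: 40.0
```

Request:
servo_tool([
  [[0, 0, 0], 0.4],
  [[0, 0, 0], 0.8],
  [[0, 0, 0], 1.2],
  [[0, 0, 0], 1.6],
  [[0, 0, 0], 2.0],
  [[0, 0, 0], 2.4],
  [[0, 0, 0], 2.6],
  [[0, 0, 0], 2.8],
  [[0, 0, 0], 2.9],
  [[0, 0, 0], 3.0],
])

```text
time_s: 24.0
position: [0.5323, -0.0868, 0.0801]
orientation: [0.902, 0.431, -0.0, -0.0]
ft_force: [-3.9, 0.8, 19.4]
finger_gap: 0.0368
finger_force: 40.0
```

```bash
python3 c.py 2
```

```text
[-5.5  0.3 17.6] [0.11 1.13 0.24]
t 24.05 pos [ 0.5323 -0.0868  0.0801] yang -38.9 tilt [-0.001   0.0005] units [0.014 0.028 0.004] twist 0 F [-5.5  0.3 17.6] gap 0.037 q [ 0.    0.87  0.13  1.96 -0.3   0.33 -0.31]
changed px at -y end 1
```

View pics/k2.png

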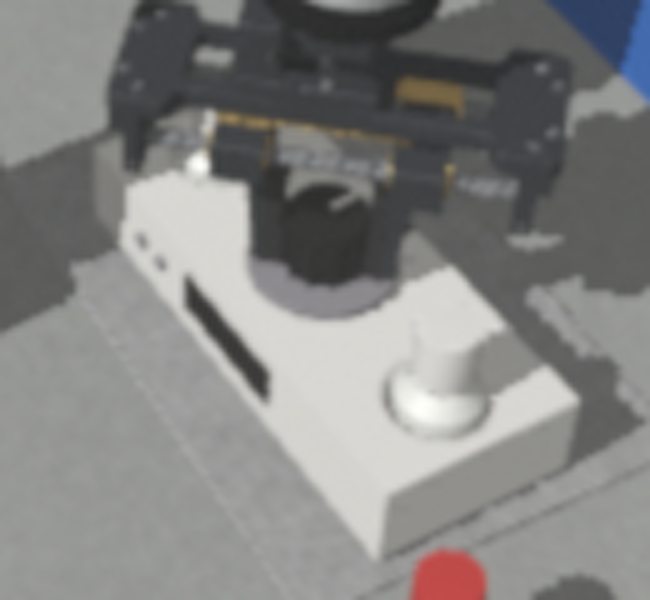

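The knob has followed and the mixer has not moved. The top line now runs from about (332,207) to (362,193) in the crop. I'll convert both lines to angles.

```bash
python3 - <<'E'
from h import *
def line(S,name):
    g=cv2.cvtColor(S,cv2.COLOR_BGR2GRAY).astype(float)
    c=np.array([.5333,-.0869]);best=[]
    for a in np.arange(-1,3,.02):
        rr=np.linspace(.006,.016,11);P=np.c_[c[0]+rr*np.cos(a),c[1]+rr*np.sin(a),0*rr+.089]
        uv=proj(P,name).astype(np.float32);best.append((cv2.remap(g,uv[:,0:1],uv[:,1:2],cv2.INTER_LINEAR).mean(),a))
    b=np.array(best);w=np.clip(b[:,0]-np.percentile(b[:,0],50)-20,0,None);i=b[:,0].argmax();k=abs(b[:,1]-b[i,1])<.4
    a=(w*b[:,1])[k].sum()/w[k].sum();print(name,"peak",b[i],"mean",a,"timer",1.8-(a-.0645))
line(cv2.imread("pics/side0.png"),"side");line(cv2.imread("pics/top0.png"),"top")
line(r.capture("side")[:,:,::-1].copy(),"side")
c=np.array([.5333,-.0869])
for a,b in(((355,217),(355,221.4)),((362.4,218.6),(356.4,221.4))):
    d=ray(a,"side",.089)-ray(b,"side",.089);print("line timer",1.8-(np.arctan2(d[1],d[0])-.0645))
E
```

```text
side peak [168.19637784   1.2       ] mean 1.1962981888531112 timer 0.6682018111468888
top peak [166.33078835   1.18      ] mean 1.197077839085876 timer 0.667422160914124
side peak [110.13884943   0.26      ] mean 0.25780561389307405 timer 1.606694386106926
line timer 0.8241021508028914
line timer 1.754446908923975
```

Both views give a start of 0.668, and adding the 54° turned agrees with the 1.607 measured now. That leaves 0.19 rad, or 1.8 units.

Request:
servo_tool([
  [[0, 0, 0], 0.3],
  [[0, 0, 0], 0.6],
  [[0, 0, 0], 0.9],
  [[0, 0, 0], 1.2],
  [[0, 0, 0], 1.5],
  [[0, 0, 0], 1.7],
  [[0, 0, 0], 1.83],
  [[0, 0, 0], 1.83],
  [[0, 0, 0], 1.83],
  [[0, 0, 0], 1.83],
])

```text
time_s: 25.1
position: [0.5322, -0.0867, 0.0801]
orientation: [0.939, 0.343, -0.0, -0.001]
ft_force: [-4.8, 1.0, 19.8]
finger_gap: 0.0368
finger_force: 40.0
```

Request:
servo_tool([
  [[0, 0, -0.01], 0],
  [[0, 0, -0.02], 0],
  [[0, 0, -0.03], 0],
  [[0, 0, -0.04], 0],
  [[0, 0, -0.05], 0],
  [[0, 0, -0.05], 0],
  [[0, 0, -0.05], 0],
  [[0, 0, -0.05], 0],
  [[0, 0, -0.05], 0],
  [[0, 0, -0.05], 0],
])

```text
time_s: 26.1
position: [0.5322, -0.0867, 0.0802]
orientation: [0.939, 0.343, -0.001, -0.001]
ft_force: [-3.1, 1.5, 7.6]
finger_gap: 0.0373
finger_force: 40.0
```

Request:
servo_tool([
  [[0, 0, 0], 0],
  [[0, 0, 0], 0],
  [[0, 0, 0], 0],
  [[0, 0, 0], 0],
  [[0, 0, -0.02], 0],
  [[0, 0, -0.05], 0],
  [[0, 0, -0.1], 0],
  [[0, 0, -0.2], 0],
  [[0, 0, -0.3], 0],
  [[0, 0, -0.4], 0],
], fingers=0.62)

```text
time_s: 27.1
position: [0.5332, -0.087, 0.0903]
orientation: [0.939, 0.343, 0.0, 0.0]
ft_force: [0.0, 0.4, -0.0]
finger_gap: 0.0546
finger_force: 0.0
```

Released; withdrawing up, then back toward the base to clear the view.

Request:
servo_tool([
  [[0, 0, -0.4], 0],
  [[0, 0, -0.9], 0],
  [[0, 0, -1.5], 0],
  [[0, 0, -2.2], 0],
  [[0, 0, -3], 0],
  [[0, 0, -3.8], 0],
  [[0, 0, -4.6], 0],
  [[0, 0, -5.2], 0],
  [[0, 0, -5.6], 0],
  [[0, 0, -5.6], 0],
])

```text
time_s: 28.1
position: [0.5339, -0.0872, 0.2318]
orientation: [0.939, 0.343, 0.001, 0.001]
ft_force: [-0.6, 0.5, -0.0]
finger_gap: 0.0543
finger_force: 0.0
```

```bash
sed -i 's/^cv2.imwrite.*/&/' c.py; python3 c.py 3; python3 - <<'E'
from h import *
S=r.capture("side");g=cv2.cvtColor(S,cv2.COLOR_RGB2GRAY).astype(float);c=np.array([.5333,-.0869]);b=[]
for a in np.arange(-1,3,.02):
    rr=np.linspace(.006,.016,11);uv=proj(np.c_[c[0]+rr*np.cos(a),c[1]+rr*np.sin(a),0*rr+.089],"side").astype(np.float32)
    b.append((cv2.remap(g,uv[:,0:1],uv[:,1:2],cv2.INTER_LINEAR).mean(),a))
b=np.array(b);i=b[:,0].argmax();k=abs(b[:,1]-b[i,1])<.4;w=np.clip(b[:,0]-np.median(b[:,0])-20,0,None)
a=(w*b[:,1])[k].sum()/w[k].sum();print(b[i],"timer",1.8645-a)
E
```

```text
[-0.6 -0.5  0.3] [-0.02  0.15  0.03]
t 28.15 pos [ 0.5333 -0.087   0.2307] yang -49.9 tilt [0.0014 0.    ] units [-0.015 -0.01   6.029] twist 0 F [-0.6 -0.5  0.3] gap 0.0547 q [-0.11  0.63  0.31  1.87 -0.29  0.68 -0.5 ]
changed px at -y end 2
[1.64563299e+02 1.20000000e-01] timer 1.7505238207005756
```

View pics/k3.png

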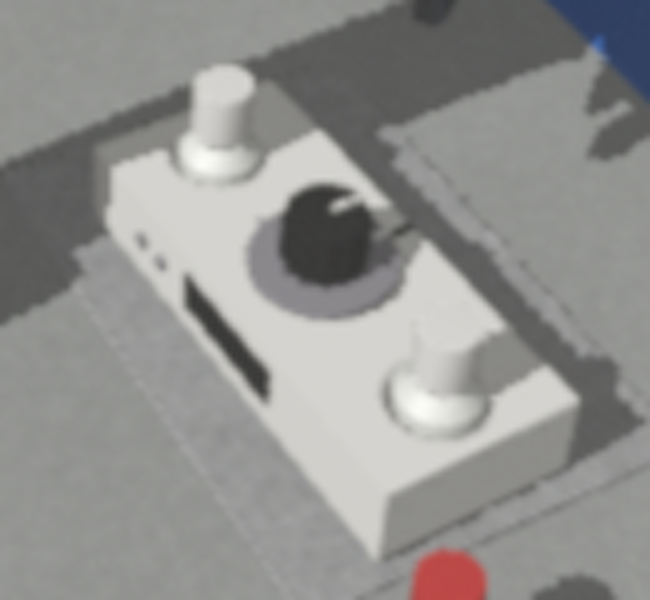

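The final side view shows the sample seated like its partner: its cap top is at full pixel (334,197), against (334,196) predicted. The mixer has not moved. The pointer lines up with the mark at about 1.75 from the image, or 1.80 from the turn angle, so I'm handing in.

```bash
python3 -c "
from rig import r
print(r.finish_job())"
```

```text
the job is handed in; nothing more can be done
None
```

The sample bottle is seated in the empty nest, and the timer knob is turned to the long mark at about 1.75–1.80 rad (1.68–1.92 counts). I pressed with 16–20 N while turning, the mixer did not visibly move, and the job was handed in at about 28 s with the gripper clear.

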